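# Third hand for strapping a plaster mould

## Robot

A 6-joint arm with a two-finger parallel gripper is mounted at the origin on the work surface. World frame = base frame: x ahead of the robot, y to its left, z up, the work surface at z = 0. Lengths are in m, angles in rad, forces in N, time in s.
With the tool pointing down it reaches from about 0.35 to 0.85 m from the base axis. Payload 8.1 kg.
Tool frame: the origin (TCP) lies at the very end of the fingers, on their centre line; the grasp point (between the pads) lies 19 mm behind it; z points along the fingers, y is the direction in which the jaws open and shut (so a half turn about z gives the same grasp; the last joint's range is limited). The gripper opens to 93 mm and grips with 3 to 60 N. Pads are 15 mm wide; open, the fingers measure 128 mm over their backs; the gripper's body (75 mm by 188 mm) begins 65 mm behind the grasp point.
Start: joints at [1.246, 0.13, 1.488, -0, 1.523, -0.085], TCP at [0.142, 0.583, 0.219] pointing down, gripper open.
Joint ranges: [-2.96, 2.96], [-0.89, 2.26], [0.02, 2.5], [-1.34, 4.48], [0, 2.73], [-2.66, 2.66]. Speed limits (rad/s): [2.39, 2.39, 2.79, 3.14, 3.14, 3.14].

## Interface

Orientations are given as [roll, pitch, yaw] about the fixed x, y, z axes, in that order (R = Rz(yaw) Ry(pitch) Rx(roll)).
In Python, from plant import manip gives the robot as it stands.
- The arm moves only by the tool send_rows, never from a script. Its argument "rows" is one flat list of numbers, 7 for each row, row after row: the turn, a rotation vector about the world's x, y, z in degrees, then the shift along the world's x, y, z in mm, then the opening in per cent of the stroke, from 0 (shut) to 100 (fully open). A call has exactly 5 rows; each row shifts and turns the commanded pose from where the row before left it; what a row does not reach is not made up. A row lasts 1/8 s, in which the tool goes at most 62.5 mm and 10.7 degrees, less where a joint would pass 70% of its speed; a pose out of reach is approached as far as the arm can. A call with a gripper value outside its range is refused whole. The fingers move at their own pace and stop on an object; "force" is the grip in N (left out, the last holds). Time passes only in rows, so rows that do not move let the fingers close, or fill a call up. It gives the time, the measured TCP pose, the force and the opening at its end, in the units of the state.
- manip.get_obs(): the state, without advancing time (a new reading comes with each control period).
- manip.grab_frame(name): name is "side" or "top"; returns a dict with "frame" (480x640x3 uint8, blue, green, red), "vertical_fov" (degrees; the focal length in pixels is half the picture's height over the tangent of half this angle, whatever the lens; pixels are square), "cx", "cy" (the principal point, pixels), "R" (3x3) and "t" (3): a world point X has camera coordinates R X + t. Camera axes: x right, y down, z forward; pixel columns grow to the right and rows downward; lengths in m; the calibration is good to about 2 mm. A picture is of the moment at which its call begins. There is no depth.
- manip.job_done(): hands the job in, once; it reports no verdict.
The state is a dict: "time": time; "qpos": joint angles; "joint_vel": joint speeds; "joint_efforts": joint torques, N m; "tcp_pos": TCP position; "eef_rot": TCP orientation; "wrist_force": force on the tool from outside, world axes, zero at the start; "wrist_torque": the same for the moment, N m; "grip_width": finger opening in m.
Only numpy, scipy, OpenCV 4.12 (cv2) and the standard library are available. Lean on these libraries where they do the work, as an engineer would, in place of code of your own. Each camera call takes 0.05 s, during which the arm holds its last target.

## Task

Fetch the loose tall half of the plaster mould and bring it upright into the wooden strapping jig, its hollow face against the half waiting there, so that the mould closes fully with edges lined up. Push it gently against the sprung stop with a steady 10 newtons or so (pointer between the two marks; never near 25 N, plaster chips) for over three seconds while I strap it, and finish still holding and pressing: do not let go. Leave the short mould half, the brush tub and the jar where they are.

Things in the scene. Friction and masses are not known exactly. Their poses are not given: they have to be found in the camera images.
- front_half: The loose tall half: plaster block standing upright on the robot's right, 40 (x) x 62 (y) x 90 mm tall, 0.25 kg. Origin: centre of underside, z up. +x side = parting face with a half-round hollow (radius 17, from the top to 30 mm above the underside) and a pocket 22 mm square, 8 deep, centred 16 mm up. Back (-x) and ends (+-y) are flat; gripped across the 62 mm ends its parting face stays free.
- rear_half: The waiting half, same size and mass, loose, upright on the jig's bed in the stop plate's cradle. Origin: centre of underside, z up. -x side = parting face with the same hollow and a round key 5 mm proud, 16 mm up, that enters the pocket with 3 mm room. Mould closed: both halves' axes point the same way, the front half's origin is 40 mm along this one's -x, at equal height.
- jig: Strapping jig fixed to the bench: plywood bed 240 mm (x -130 to +110) x 150 mm (y), 18 mm thick, wooden fence 130 mm wide across its far (+x) end, fence top 110 mm above the bench. Origin: at bench height, under the waiting half's parting face. +x = pushing direction, away from the robot, to the fence; z up. The bed is bare for 130 mm on the -x side of the origin.
- stop_plate (a joint): Sprung stop behind the waiting half: aluminium plate 68 mm wide, top 105 mm above the bench, slides along the jig's +x to the fence. Value in m, 0 at rest, end of travel 0.022. Spring 1 N per mm, no preload: 0.010 = 10 N; friction under the waiting half adds up to 3 N to what the hand must push.
- cradle (a point): Point moving with the stop plate, at bed height (18 mm above the bench), where the centre of the waiting half's underside belongs. The cradle's two lips, 5 mm thick, tops 75 mm above the bench, run along the waiting half's ends but leave the 18 mm nearest its parting face free.
- pointer (a point): Tip of the flat dark pointer on top of the stop plate, 112 mm above the bench, moving with it over the fence's top. Two black lines on the fence mark 8 and 13 mm of travel: between them is the right push.
- short_half: Bystander: half of another mould, 45 x 70 mm and only 55 mm tall, plaster, standing on the bench on the robot's right; not to be used. Origin: centre of its underside.
- brush_tub: Bystander: blue ceramic tub, 72 mm across, 75 mm high, with three brushes reaching 135 mm high. Origin: centre of its underside.
- glaze_jar: Bystander: closed glass jar, 64 mm across, 100 mm high. Origin: centre of its underside.

How it is judged:
On the way, in this order (a step that is already met when the one before it is completed fails the run):
1. the tall loose half is lifted clear of the bench (height (world z) of front_half above 0.03 m), for 0.1 s.
2. the mould is closed in the jig and pressed with 5 to 18 N for 3 s without a break (x of front_half in the frame of rear_half between -0.043 and -0.037 m and y of front_half in the frame of rear_half between -0.005 and 0.005 m and z of front_half in the frame of rear_half between -0.005 and 0.005 m and angle between the x axis of front_half and the x axis of rear_half, either way round below 0.08 rad and angle between each of front_half, rear_half's own z axis and vertical below 0.08 rad and contact force between front_half and rear_half between 5 and 18 N and contact force between the fingers and front_half above 2 N and horizontal distance between rear_half and cradle below 0.012 m), for 3 s.
At the end, for the whole second after the job is handed in: Fingers still push the front half (over 2 N); 5 to 18 N between the halves; mould closed: origins 40 +-3 mm apart, within 5 mm sideways and in height, faces parallel and both halves upright within 0.08 rad; rear half within 12 mm of its cradle point; at rest (under 20 mm/s) (all of step 2 and linear speed of front_half below 0.02 m/s); the arm keeps its last pose, push and grip.
It fails at once if the halves are pressed together with more than 25 N (contact force between front_half and rear_half above 25 N).
It fails at once if a bystander is moved more than 20 mm (distance of any of short_half, brush_tub, glaze_jar from where it was at the start of the episode above 0.02 m).
It also fails if it takes over 51 s, if anything falls off the work surface, if the arm or the gripper's body presses on something with over 40 N, if the wrist force passes 120 N, or if a joint passes its speed limit or range.

## Working session

There is one attempt and no reset: what is moved stays moved. The work goes in short steps, Python scripts to look and compute and a tool call to move; the robot and the scene stay as the last step left them, time stands still between calls to the robot, and variables do not carry over. Pictures are saved under pics/ and viewed, and the job is handed in when it is done.

Besides the shell and the picture viewer there is one more tool, called after "Emit:" in YAML: its name, and indented under it one key for each argument. send_rows: Moves the arm, as the interface text tells. Its arguments: {"type":"object","properties":{"rows":{"type":"array","items":{"type":"number"}},"force":{"type":"number"}},"required":["rows"]}

```bash
ls; mkdir -p pics; cat > h.py <<'E'
import numpy as np, cv2, json
from plant import manip
def snap(n,f):
    d=manip.grab_frame(n); cv2.imwrite(f'pics/{f}.png',d['frame'])
    np.savez(f'pics/{f}.npz',**{k:v for k,v in d.items()}); return d
def K(d):
    f=240/np.tan(np.radians(float(d['vertical_fov']))/2); return f,float(d['cx']),float(d['cy'])
def ray(d,u,v):
    f,cx,cy=K(d); R=np.array(d['R']);t=np.array(d['t'])
    return -R.T@t, R.T@np.array([(u-cx)/f,(v-cy)/f,1])
def onz(d,u,v,z):
    c,r=ray(d,u,v); return c+r*(z-c[2])/r[2]
def proj(d,X):
    f,cx,cy=K(d); p=np.array(d['R'])@np.array(X)+np.array(d['t']); return p[0]/p[2]*f+cx,p[1]/p[2]*f+cy
E
python3 - <<'E'
from h import *
for n in('top','side'):
    d=snap(n,n+'0'); print(n,d['vertical_fov'],d['cx'],d['cy'],[k for k in d],ray(d,320,240))
print(manip.get_obs())
E
```

```text
pics
top 48.04357112026048 324.4080090058978 247.66052341574007 ['frame', 'vertical_fov', 'cx', 'cy', 'R', 't'] (array([ 0.44134382, -0.01731499,  1.28023761]), array([ 0.13252364,  0.01688815, -0.99117186]))
side 54.28948635717437 313.64908081320624 238.3163709308128 ['frame', 'vertical_fov', 'cx', 'cy', 'R', 't'] (array([ 0.33008465, -0.67206844,  0.88386066]), array([ 0.26368168,  0.61454058, -0.74364566]))
{'time': 0.1, 'qpos': array([ 1.24562628e+00,  1.31091939e-01,  1.48915804e+00, -1.16466480e-05,
        1.52301192e+00, -8.54419813e-02]), 'joint_vel': array([-0.00062438, -0.00426372, -0.00152699, -0.00093015, -0.00082631,
       -0.00093155]), 'joint_efforts': array([ 9.46767723e-04, -5.61332595e+01, -4.93098092e+01,  7.70284468e-02,
        2.88082362e-02, -1.59574472e-05]), 'tcp_pos': array([0.14230527, 0.58235083, 0.21769537]), 'eef_rot': array([-3.13992850e+00, -1.30860580e-04,  2.90186505e+00]), 'wrist_force': array([-0.24636055,  0.00380038, -0.0311875 ]), 'wrist_torque': array([ 0.01496089, -0.03966385, -0.03468334]), 'grip_width': 0.09287475165497588}
```

View pics/top0.png

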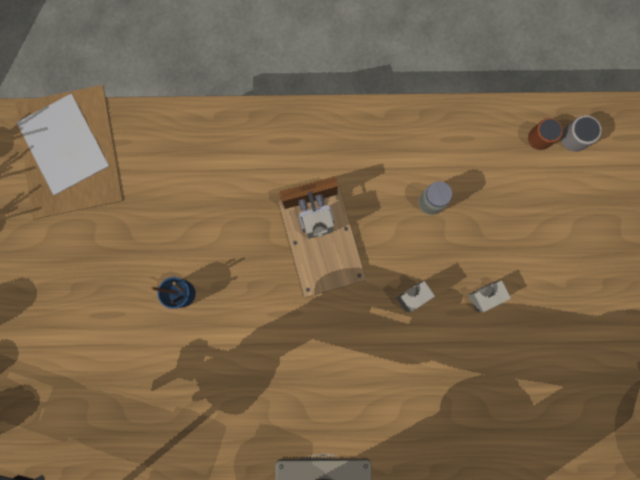

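View pics/side0.png

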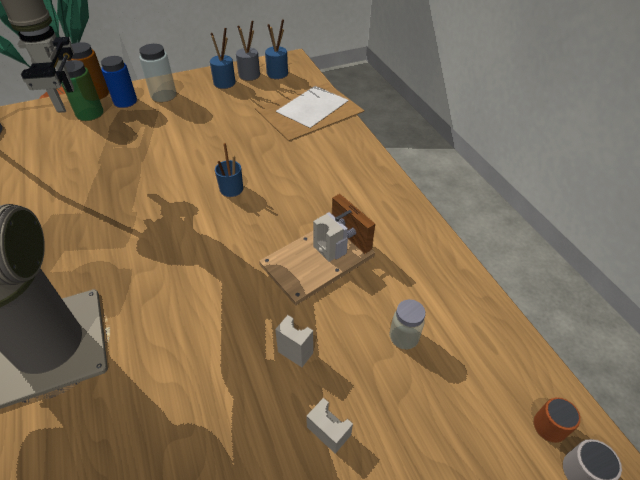

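The top view shows the jig at about (320,240), the jar at (436,197) and the tub at (176,292), with two plaster halves at (417,296) and (490,296). In the side view, the half at (295,340) looks like the tall one. I'll zoom in next.

```bash
python3 - <<'E'
import cv2,numpy as np
t=cv2.imread('pics/top0.png');s=cv2.imread('pics/side0.png')
def crop(i,x,y,w,h,k): return cv2.resize(i[y:y+h,x:x+w],None,fx=k,fy=k,interpolation=cv2.INTER_CUBIC)
cv2.imwrite('pics/z1.png',crop(t,265,165,130,140,4)[:, :])
cv2.imwrite('pics/z2.png',np.hstack([crop(t,385,270,50,50,8),crop(s,262,305,50,62,8)[:400]]))
cv2.imwrite('pics/z3.png',crop(s,255,190,130,115,5))
cv2.imwrite('pics/z2b.png',crop(s,262,305,66,66,8))
E
```

```text
(no output)
```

View pics/z1.png

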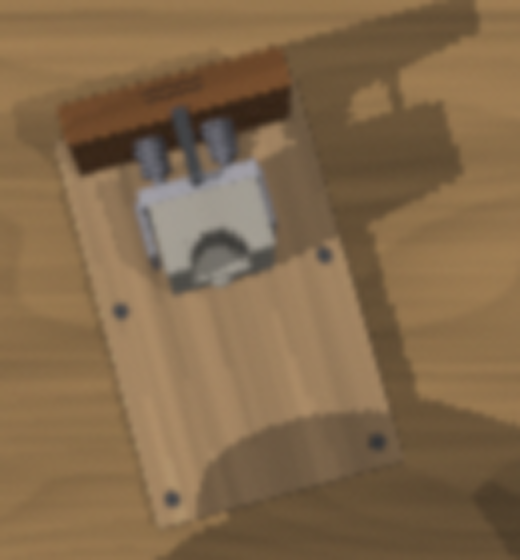

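View pics/z2.png

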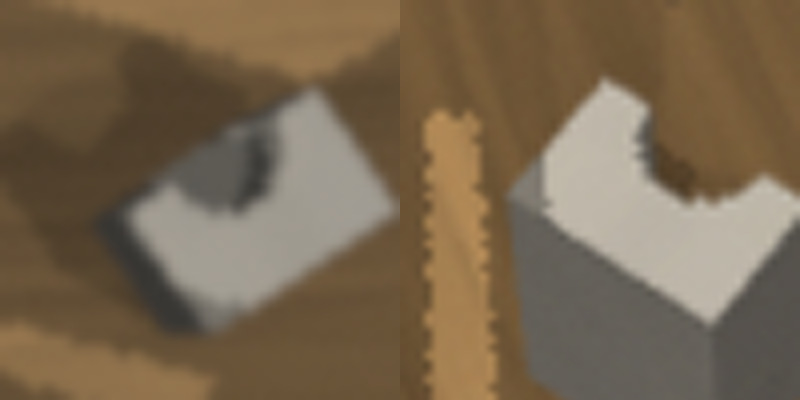

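View pics/z3.png

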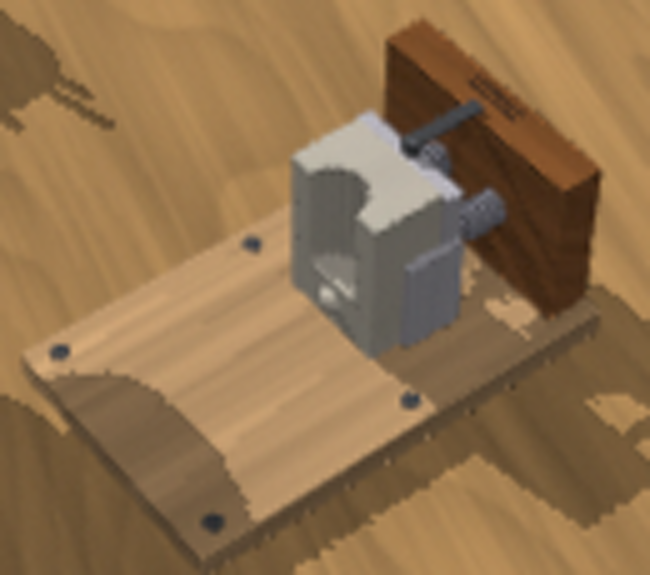

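View pics/z2b.png

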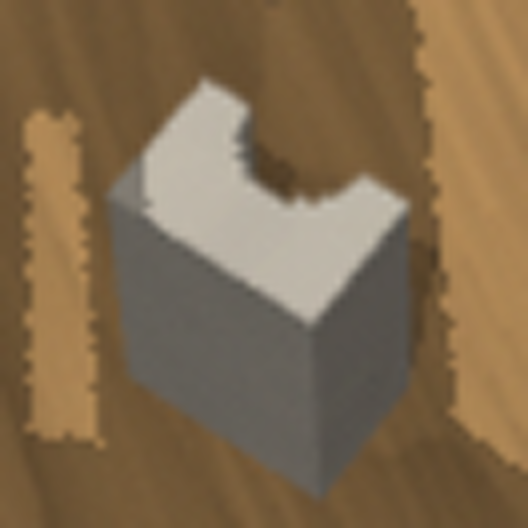

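```bash
python3 - <<'E'
from h import *
T=dict(np.load('pics/top0.npz'));S=dict(np.load('pics/side0.npz'))
def P(d,off,k,pts,z):
    o=[]
    for u,v in pts: o.append(onz(d,(u+.5)/k-.5+off[0],(v+.5)/k-.5+off[1],z)*1000)
    return np.array(o)
def rep(n,Q):
    print(n);print(Q.round(1)[:,:2].tolist());D=np.roll(Q,-1,0)-Q
    print(' len',np.linalg.norm(D,axis=1).round(1),'ang',np.degrees(np.arctan2(D[:,1],D[:,0])).round(1),'c',Q.mean(0).round(1))
rep('front side',P(S,(262,305),8,[(108,195),(312,325),(410,205),(205,78)],.09))
print(P(S,(262,305),8,[(320,498),(130,378)],0).round(1))
rep('front top',P(T,(385,270),8,[(212,330),(398,208),(315,88),(128,215)],.09))
rep('rear side',P(S,(255,190),5,[(293,158),(372,237),(458,190)],.108))
rep('rear top',P(T,(265,165),4,[(165,275),(275,250),(262,182),(147,208)],.108))
rep('bed side z18',P(S,(255,190),5,[(22,358),(205,560)],.018))
rep('bed top z18',P(T,(265,165),4,[(158,525),(400,462),(292,90),(58,145)],.018))
rep('fence top',P(T,(265,165),4,[(58,103),(285,47),(293,90),(74,145)],.11))
rep('fence side',P(S,(255,190),5,[(388,42),(565,192),(602,172),(422,18)],.11))
# pointer tip
print('ptr',P(T,(265,165),4,[(180,108)],.112),P(S,(255,190),5,[(478,105)],.112))
# short half, jar, tub
print('short',onz(T,490,296,.055),'jar',onz(T,437,195,.1),'tub',onz(T,176,292,.0375))
E
```

```text
front side
[[440.6, -197.6], [473.8, -249.4], [507.6, -228.0], [474.0, -175.0]]
 len [61.5 40.  62.8 40.2] ang [ -57.4   32.3  122.4 -145.9] c [ 474.  -212.5   90. ]
[[ 474.2 -248.3    0. ]
 [ 440.6 -197.9    0. ]]
front top
[[442.1, -195.6], [475.0, -247.5], [508.2, -225.7], [473.7, -173.4]]
 len [61.5 39.7 62.7 38.6] ang [ -57.6   33.3  123.4 -144.9] c [ 474.8 -210.6   90. ]
rear side
[[613.2, 29.0], [627.3, -30.2], [675.2, -18.5]]
 len [60.9 49.3 78.1] ang [-76.6  13.7 142.5] c [638.6  -6.6 108. ]
rear top
[[613.1, 33.6], [626.4, -27.0], [664.5, -20.2], [650.5, 43.5]]
 len [62.1 38.7 65.1 38.7] ang [ -77.6   10.2  102.4 -165.3] c [638.6   7.5 108. ]
bed side z18
[[475.9, 36.0], [515.7, -105.8]]
 len [147.3 147.3] ang [-74.3 105.7] c [495.8 -34.9  18. ]
bed top z18
[[478.7, 42.2], [514.4, -99.7], [737.3, -38.8], [705.2, 101.2]]
 len [146.3 231.1 143.6 234. ] ang [ -75.9   15.3  102.9 -165.4] c [608.9   1.2  18. ]
fence top
[[709.7, 92.6], [740.2, -33.6], [715.7, -37.8], [685.9, 83.7]]
 len [129.8  24.8 125.1  25.4] ang [ -76.4 -170.3  103.8   20.5] c [712.9  26.2 110. ]
fence side
[[684.6, 82.2], [718.8, -39.8], [740.2, -35.0], [706.8, 91.6]]
 len [126.8  21.9 130.9  24.2] ang [ -74.3   12.8  104.8 -157.1] c [712.6  24.8 110. ]
ptr [[705.73166253  24.84058987 112.        ]] [[705.32464223  24.51924382 112.        ]]
short [ 0.47406586 -0.3799115   0.055     ] jar [ 0.69800623 -0.25865056  0.1       ] tub [0.48938684 0.3370157  0.0375    ]
```

Emit:
send_rows:
  rows: [0, 0, -9, 30, -45, 0, 100, 0, 0, -9, 30, -45, 0, 100, 0, 0, -9, 30, -45, 0, 100, 0, 0, -9, 30, -45, 0, 100, 0, 0, -9, 30, -45, 0, 100]
  force: 25

```text
time: 0.72
tcp_pos: [0.293, 0.3562, 0.2183]
eef_rot: [-3.141, 0.0, 2.112]
wrist_force: [0.7, 0.5, 0.5]
grip_width: 0.0931
```

Emit:
send_rows:
  rows: [0, 0, -9, 30, -45, 0, 100, 0, 0, -9, 30, -45, 0, 100, 0, 0, -9, 30, -45, 0, 100, 0, 0, -9, 30, -45, 0, 100, 0, 0, -9, 30, -45, 0, 100]

```text
time: 1.35
tcp_pos: [0.443, 0.1312, 0.2184]
eef_rot: [-3.141, -0.0, 1.326]
wrist_force: [1.0, 0.2, -0.1]
grip_width: 0.0926
```

Emit:
send_rows:
  rows: [0, 0, -9, 6, -50, 0, 100, 0, 0, -9, 6, -50, 0, 100, 0, 0, -9, 6, -50, 0, 100, 0, 0, -9, 6, -50, 0, 100, 0, 0, -8, 6, -50, 0, 100]

```text
time: 1.98
tcp_pos: [0.4722, -0.1188, 0.2183]
eef_rot: [-3.141, 0.0, 0.558]
wrist_force: [0.8, 0.3, -0.0]
grip_width: 0.0926
```

Emit:
send_rows:
  rows: [0, 0, 0.5, 2, -47, 0, 100, 0, 0, 0, 0, -46, 0, 100, 0, 0, 0, 0, 0, -30, 100, 0, 0, 0, 0, 0, -30, 100, 0, 0, 0, 0, 0, 0, 100]

```text
time: 2.6
tcp_pos: [0.4723, -0.2092, 0.1556]
eef_rot: [-3.136, 0.003, 0.571]
wrist_force: [-0.6, 0.2, -0.6]
grip_width: 0.0927
```

```bash
python3 - <<'E'
from h import *
import numpy as np
o=manip.get_obs();print(o['tcp_pos'],o['eef_rot'])
T=snap('top','top1');S=snap('side','side1')
def crop(i,x,y,w,h,k): return cv2.resize(i[y:y+h,x:x+w],None,fx=k,fy=k,interpolation=cv2.INTER_CUBIC)
cv2.imwrite('pics/c1.png',np.hstack([crop(T['frame'],360,240,100,100,4),crop(S['frame'],230,260,100,100,4)]))
E
```

```text
[ 0.47233802 -0.20915002  0.15555063] [-3.13608870e+00  2.86784652e-03  5.71400836e-01]
```

View pics/c1.png

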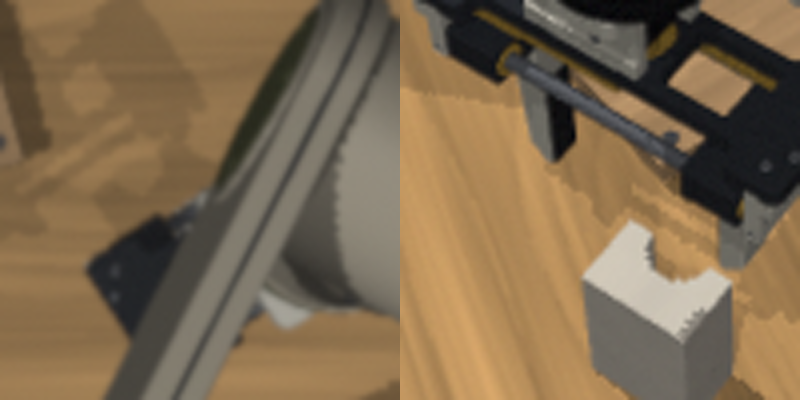

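The side crop shows the open fingers above the tall half, tips at about (268,300) and (313,327), and the block at (295,335).

```bash
python3 - <<'E'
from h import *
o=manip.get_obs();print(o['time'],o['tcp_pos'],o['eef_rot'],o['wrist_force'])
S=dict(np.load('pics/side1.npz'))
for u,v in[(552,162),(737,268)]: print(onz(S,230+(u-400)/4,260+v/4,.1556)*1000)
E
```

```text
2.7 [ 0.47448148 -0.21005539  0.15912157] [-3.14131194e+00  1.31457298e-04  5.71929209e-01] [-1.23427908 -0.58682472  0.2674693 ]
[ 439.24668827 -173.845699    155.6       ]
[ 497.77973307 -259.65726295  155.6       ]
```

Emit:
send_rows:
  rows: [0, 0, 0, 0, -1, -40, 100, 0, 0, 0, 0, 0, -40, 100, 0, 0, 0, 0, 0, -30, 100, 0, 0, 0, 0, 0, -17, 100, 0, 0, 0, 0, 0, 0, 100]

```text
time: 3.32
tcp_pos: [0.4745, -0.211, 0.0317]
eef_rot: [-3.141, 0.0, 0.572]
wrist_force: [-0.3, -0.3, 0.5]
grip_width: 0.0932
```

Emit:
send_rows:
  rows: [0, 0, 0, 0, 0, 0, 60, 0, 0, 0, 0, 0, 0, 60, 0, 0, 0, 0, 0, 0, 60, 0, 0, 0, 0, 0, 0, 60, 0, 0, 0, 0, 0, 0, 60]

```text
time: 3.95
tcp_pos: [0.4749, -0.2114, 0.0323]
eef_rot: [3.141, -0.0, 0.572]
wrist_force: [-1.1, -0.2, 4.9]
grip_width: 0.062
```

Emit:
send_rows:
  rows: [0, 0, 0, 0, 0, 5, 50, 0, 0, 0, 0, 0, 15, 50, 0, 0, 0, 0, 0, 30, 50, 0, 0, 0, 0, 0, 30, 50, 0, 0, 0, 0, 0, 0, 50]
  force: 40

```text
time: 4.58
tcp_pos: [0.4765, -0.2123, 0.115]
eef_rot: [3.136, -0.003, 0.572]
wrist_force: [0.5, -0.1, -3.2]
grip_width: 0.0617
```

```bash
python3 - <<'E'
from h import *
S=snap('side','side2');T=snap('top','top2')
def crop(i,x,y,w,h,k): return cv2.resize(i[y:y+h,x:x+w],None,fx=k,fy=k,interpolation=cv2.INTER_CUBIC)
cv2.imwrite('pics/s2.png',S['frame'])
cv2.imwrite('pics/r_s.png',crop(S['frame'],305,205,50,60,10))
cv2.imwrite('pics/r_t.png',crop(cv2.imread('pics/top0.png'),295,195,45,50,12))
E
```

```text
(no output)
```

View pics/r_s.png

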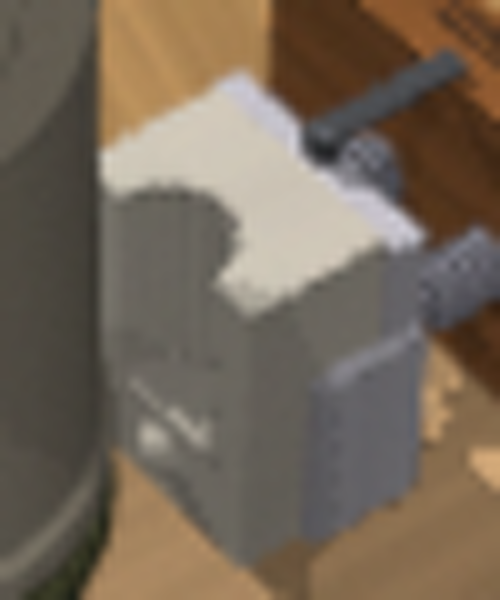

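View pics/r_t.png

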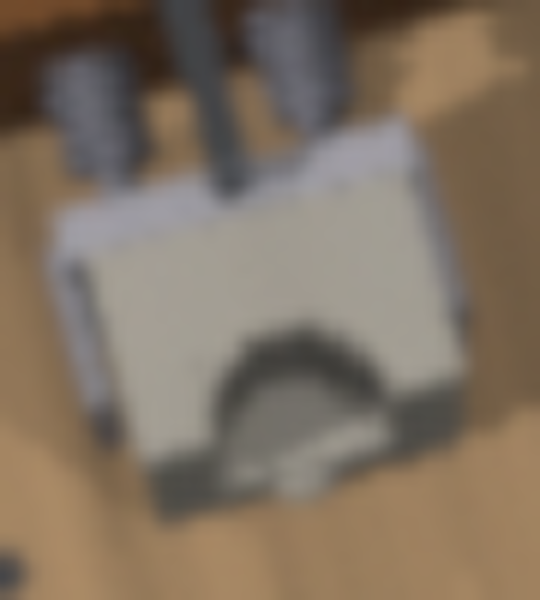

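View pics/s2.png

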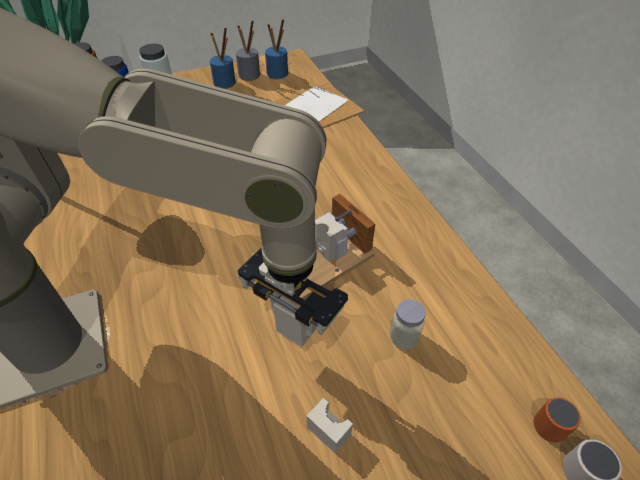

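Side view: the tall half is held by the gripper at about (295,315) and lifted, the bystanders are in place, and the waiting half is at (330,238). Next I'll refine the waiting half's corner positions.

```bash
python3 - <<'E'
from h import *
T=dict(np.load('pics/top0.npz'));S=dict(np.load('pics/side0.npz'))
def P(d,off,k,pts,z):
    return np.array([onz(d,(u+.5)/k-.5+off[0],(v+.5)/k-.5+off[1],z)*1000 for u,v in pts])
def rep(n,Q):
    print(n);print(Q.round(1)[:,:2].tolist());D=np.roll(Q,-1,0)-Q
    print(' len',np.linalg.norm(D,axis=1).round(1),'ang',np.degrees(np.arctan2(D[:,1],D[:,0])).round(1),'c',Q.mean(0).round(1))
rep('top',P(T,(295,195),12,[(142,468),(468,375),(412,178),(88,255)],.108))
rep('top bottom edge z18',P(T,(295,195),12,[(165,522),(465,438)],.018))
rep('side',P(S,(305,205),10,[(248,318),(388,245)],.108))
rep('side bottom',P(S,(305,205),10,[(240,567)],.018))
rep('side frontleft',P(S,(255,190),5,[(293,158)],.108))
rep('side frontleftbottom',P(S,(255,190),5,[(297,287)],.018))
# joint triangulation: pixel residual of predicted corners
def pred(c,yaw):
    a=np.radians(yaw);ex=np.array([np.cos(a),np.sin(a)]);ey=np.array([-ex[1],ex[0]])
    return [np.r_[c+ex*sx*20+ey*sy*31,108]/1000 for sx,sy in((-1,1),(-1,-1),(1,-1),(1,1))]
c=np.array([639.5,5.5])
for yaw in(13,14.5):
  q=pred(c,yaw)
  print([tuple(np.round((np.array(proj(T,x))-[295,195]+.5)*12-.5)) for x in q],[tuple(np.round((np.array(proj(S,x))-[305,205]+.5)*10-.5)) for x in q])
o=manip.get_obs();print(o['tcp_pos'],o['eef_rot'],o['wrist_force'])
E
```

```text
top
[[612.7, 32.5], [629.4, -27.4], [666.2, -17.4], [652.4, 42.3]]
 len [62.2 38.1 61.3 40.9] ang [ -74.4   15.1  103.  -166.1] c [640.2   7.5 108. ]
top bottom edge z18
[[615.0, 31.9], [631.2, -27.4]]
 len [61.5 61.5] ang [-74.7 105.3] c [623.1   2.2  18. ]
side
[[628.9, -28.7], [667.3, -20.2]]
 len [39.4 39.4] ang [  12.5 -167.5] c [648.1 -24.5 108. ]
side bottom
[[629.6, -27.3]]
 len [0.] ang [0.] c [629.6 -27.3  18. ]
side frontleft
[[613.2, 29.0]]
 len [0.] ang [0.] c [613.2  29.  108. ]
side frontleftbottom
[[614.6, 27.8]]
 len [0.] ang [0.] c [614.6  27.8  18. ]
[(np.float64(149.0), np.float64(466.0)), (np.float64(478.0), np.float64(388.0)), (np.float64(427.0), np.float64(179.0)), (np.float64(100.0), np.float64(257.0))] [(np.float64(82.0), np.float64(160.0)), (np.float64(241.0), np.float64(322.0)), (np.float64(383.0), np.float64(247.0)), (np.float64(221.0), np.float64(90.0))]
[(np.float64(153.0), np.float64(470.0)), (np.float64(480.0), np.float64(383.0)), (np.float64(423.0), np.float64(176.0)), (np.float64(98.0), np.float64(262.0))] [(np.float64(81.0), np.float64(163.0)), (np.float64(246.0), np.float64(322.0)), (np.float64(384.0), np.float64(244.0)), (np.float64(217.0), np.float64(90.0))]
[ 0.47436798 -0.21110121  0.11134727] [ 3.14146989e+00 -6.86330298e-05  5.71761885e-01] [-0.07662596  0.32472787 -2.93800726]
```

Emit:
send_rows:
  rows: [0, 0, -3.7, 15, 30, 0, 50, 0, 0, -3.7, 22, 45, 0, 50, 0, 0, -3.7, 22, 45, 0, 50, 0, 0, -3.7, 22, 45, 0, 50, 0, 0, -3.6, 12, 34, 0, 50]

```text
time: 5.3
tcp_pos: [0.5668, -0.01, 0.1093]
eef_rot: [-3.14, 0.003, 0.249]
wrist_force: [-0.7, -0.7, -2.2]
grip_width: 0.0615
```

Emit:
send_rows:
  rows: [0, 0, 0, 0, 0, 0, 50, 0, 0, 0, 0, 0, -15, 50, 0, 0, 0, 0, 0, -15, 50, 0, 0, 0, 0, 0, 0, 50, 0, 0, 0, 0, 0, 0, 50]

```text
time: 5.92
tcp_pos: [0.5673, -0.0128, 0.0814]
eef_rot: [-3.141, 0.0, 0.25]
wrist_force: [0.2, -0.0, -2.0]
grip_width: 0.0618
```

```bash
python3 - <<'E'
from h import *
S=snap('side','side3');T=snap('top','top3')
def crop(i,x,y,w,h,k): return cv2.resize(i[y:y+h,x:x+w],None,fx=k,fy=k,interpolation=cv2.INTER_CUBIC)
cv2.imwrite('pics/s3.png',crop(S['frame'],240,180,150,125,5))
cv2.imwrite('pics/t3.png',crop(T['frame'],265,165,130,140,4))
o=manip.get_obs();print(o['time'],o['tcp_pos'],o['eef_rot'],o['wrist_force'])
E
```

```text
6.025 [ 0.56794827 -0.01258837  0.08228148] [ 3.14119419e+00 -1.03611756e-03  2.50075866e-01] [-0.20725556 -0.95443356 -2.69852806]
```

View pics/s3.png

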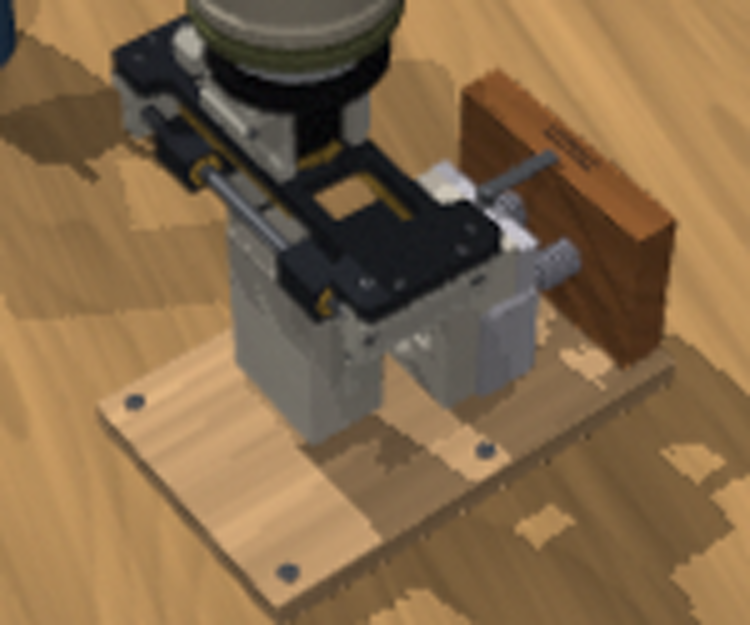

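View pics/t3.png

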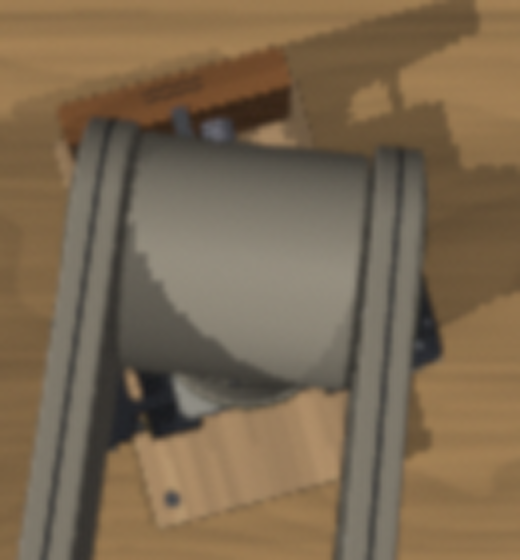

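```bash
python3 - <<'E'
from h import *
S=dict(np.load('pics/side3.npz'))
a=.25;ex=np.array([np.cos(a),np.sin(a)]);ey=np.array([-ex[1],ex[0]]);c=np.array([567.9,-12.6])
for (u,v),s in(((315,443),-1),((237,362),1)):
    for z in(.048,.0502,.052): print(z,(onz(S,(u+.5)/5-.5+240,(v+.5)/5-.5+180,z)*1000).round(1),(c-20*ex+s*31*ey).round(1))
E
```

```text
0.048 [556.4 -45.9  48. ] [556.2 -47.6]
0.0502 [555.8 -47.6  50.2] [556.2 -47.6]
0.052 [555.3 -48.9  52. ] [556.2 -47.6]
0.048 [540.2  13.2  48. ] [540.9  12.5]
0.0502 [539.6  11.4  50.2] [540.9  12.5]
0.052 [539.2   9.9  52. ] [540.9  12.5]
```

Side view: the block hangs level above the bed, back-bottom corners at about (303,268) and (287,252). They match the expected positions to about 1 mm, and the gap to the waiting half is about 35 mm. I'll descend now.

Emit:
send_rows:
  rows: [0, 0, 0, 0, 0, -12, 50, 0, 0, 0, 0, 0, -12, 50, 0, 0, 0, 0, 0, -7, 50, 0, 0, 0, 0, 0, 0, 50, 0, 0, 0, 0, 0, 0, 50]

```text
time: 6.65
tcp_pos: [0.5673, -0.0121, 0.0502]
eef_rot: [-3.141, 0.001, 0.251]
wrist_force: [0.2, 0.3, -2.8]
grip_width: 0.0619
```

Emit:
send_rows:
  rows: [0, 0, 0, 5.8, 1.5, 0, 50, 0, 0, 0, 5.8, 1.5, 0, 50, 0, 0, 0, 5.8, 1.5, 0, 50, 0, 0, 0, 5.8, 1.5, 0, 50, 0, 0, 0, 0, 0, 0, 50]

```text
time: 7.28
tcp_pos: [0.5912, -0.006, 0.0506]
eef_rot: [3.142, -0.0, 0.251]
wrist_force: [-0.2, 0.4, -2.5]
grip_width: 0.0616
```

```bash
python3 - <<'E'
from h import *
S=snap('side','side4')
def crop(i,x,y,w,h,k): return cv2.resize(i[y:y+h,x:x+w],None,fx=k,fy=k,interpolation=cv2.INTER_CUBIC)
cv2.imwrite('pics/s4.png',crop(S['frame'],260,190,110,100,7))
o=manip.get_obs();print(o['time'],o['tcp_pos'],o['eef_rot'],o['wrist_force'])
E
```

```text
7.325 [ 0.59086652 -0.00608165  0.05058354] [3.14159236e+00 5.18720113e-05 2.50841576e-01] [ 0.38008588  0.49909604 -2.84439415]
```

View pics/s4.png

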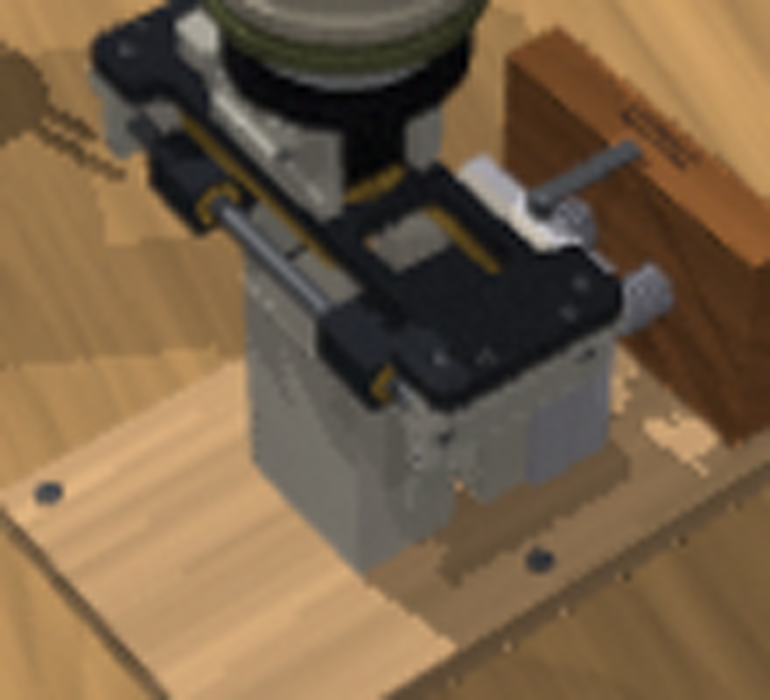

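The block is just above the bed with about 11 mm of gap left. The wrist carries only the block's weight. I'll advance in small steps.

Emit:
send_rows:
  rows: [0, 0, 0, 2.9, 0.75, 0, 50, 0, 0, 0, 2.9, 0.75, 0, 50, 0, 0, 0, 1.9, 0.5, 0, 50, 0, 0, 0, 1, 0.25, 0, 50, 0, 0, 0, 0, 0, 0, 50]

```text
time: 7.95
tcp_pos: [0.5994, -0.0039, 0.0506]
eef_rot: [-3.142, 0.0, 0.251]
wrist_force: [-0.7, -0.0, -2.5]
grip_width: 0.0618
```

Emit:
send_rows:
  rows: [0, 0, 0, 1, 0.25, 0, 50, 0, 0, 0, 1, 0.25, 0, 50, 0, 0, 0, 1, 0.25, 0, 50, 0, 0, 0, 1, 0.25, 0, 50, 0, 0, 0, 0, 0, 0, 50]

```text
time: 8.57
tcp_pos: [0.6033, -0.0028, 0.0505]
eef_rot: [-3.141, 0.0, 0.251]
wrist_force: [-1.6, -0.4, -2.6]
grip_width: 0.0616
```

Emit:
send_rows:
  rows: [0, 0, 0, 1, 0.25, 0, 50, 0, 0, 0, 1, 0.25, 0, 50, 0, 0, 0, 1, 0.25, 0, 50, 0, 0, 0, 1, 0.25, 0, 50, 0, 0, 0, 0, 0, 0, 50]

```text
time: 9.2
tcp_pos: [0.6069, -0.0019, 0.0504]
eef_rot: [-3.141, 0.001, 0.251]
wrist_force: [-5.4, -1.4, 0.1]
grip_width: 0.0619
```

```bash
python3 - <<'E'
from h import *
S=snap('side','side5')
def crop(i,x,y,w,h,k): return cv2.resize(i[y:y+h,x:x+w],None,fx=k,fy=k,interpolation=cv2.INTER_CUBIC)
cv2.imwrite('pics/s5.png',crop(S['frame'],260,190,110,100,7))
o=manip.get_obs();print(o['time'],o['tcp_pos'],o['eef_rot'],o['wrist_force'],o['wrist_torque'])
E
```

```text
9.25 [ 0.60686313 -0.00193682  0.05043075] [-3.14135871e+00  1.21697189e-03  2.50727065e-01] [-5.16232651 -1.25919831  0.41664263] [-0.1210923   0.8838268   0.12083525]
```

View pics/s5.png

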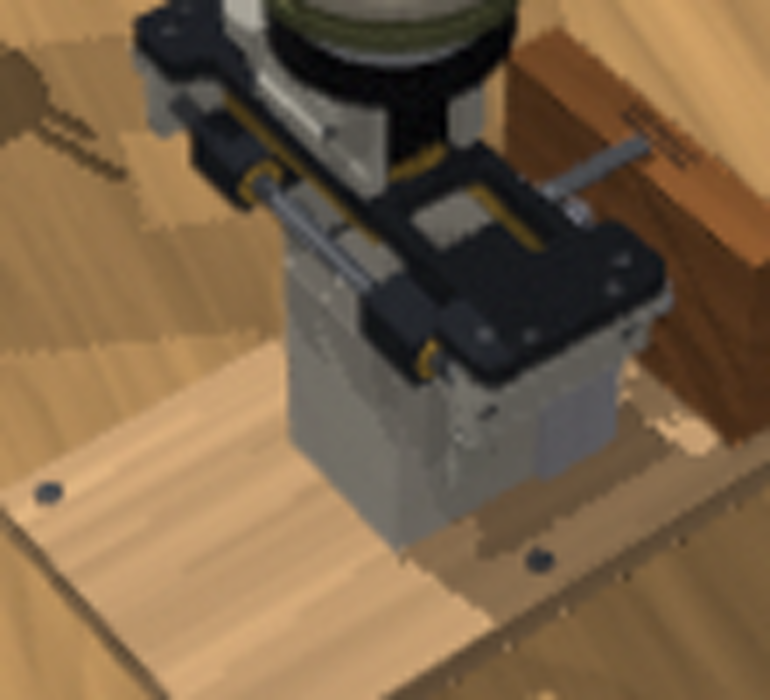

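The faces have met: no gap at the seam around (325,264), about 5.5 N, and the pointer tip has moved to (352,211). I'll press about 5 mm further.

Emit:
send_rows:
  rows: [0, 0, 0, 1, 0.25, 0, 50, 0, 0, 0, 1, 0.25, 0, 50, 0, 0, 0, 1, 0.25, 0, 50, 0, 0, 0, 1, 0.25, 0, 50, 0, 0, 0, 0, 0, 0, 50]

```text
time: 9.88
tcp_pos: [0.6101, -0.0011, 0.0504]
eef_rot: [-3.141, 0.003, 0.251]
wrist_force: [-9.1, -2.3, 3.7]
grip_width: 0.0619
```

Emit:
send_rows:
  rows: [0, 0, 0, 0.5, 0.1, 0, 50, 0, 0, 0, 0.5, 0.15, 0, 50, 0, 0, 0, 0, 0, 0, 50, 0, 0, 0, 0, 0, 0, 50, 0, 0, 0, 0, 0, 0, 50]

```text
time: 10.5
tcp_pos: [0.6108, -0.001, 0.0502]
eef_rot: [-3.141, 0.003, 0.251]
wrist_force: [-11.0, -2.2, 3.3]
grip_width: 0.0619
```

```bash
python3 - <<'E'
from h import *
S=snap('side','side6');T=snap('top','top6')
def crop(i,x,y,w,h,k): return cv2.resize(i[y:y+h,x:x+w],None,fx=k,fy=k,interpolation=cv2.INTER_CUBIC)
cv2.imwrite('pics/s6.png',crop(S['frame'],260,190,110,100,7))
cv2.imwrite('pics/p6.png',crop(S['frame'],325,190,50,50,12))
cv2.imwrite('pics/t6.png',crop(T['frame'],275,165,80,75,8))
o=manip.get_obs();print(o['time'],o['tcp_pos'],o['eef_rot'],o['wrist_force'],o['wrist_torque'])
E
```

```text
10.6 [ 0.61079781 -0.00094999  0.05016465] [-3.14108357  0.00346212  0.25076591] [-10.2909374   -1.95660286   3.50511464] [-0.13365867  1.60246069  0.30524392]
```

View pics/s6.png

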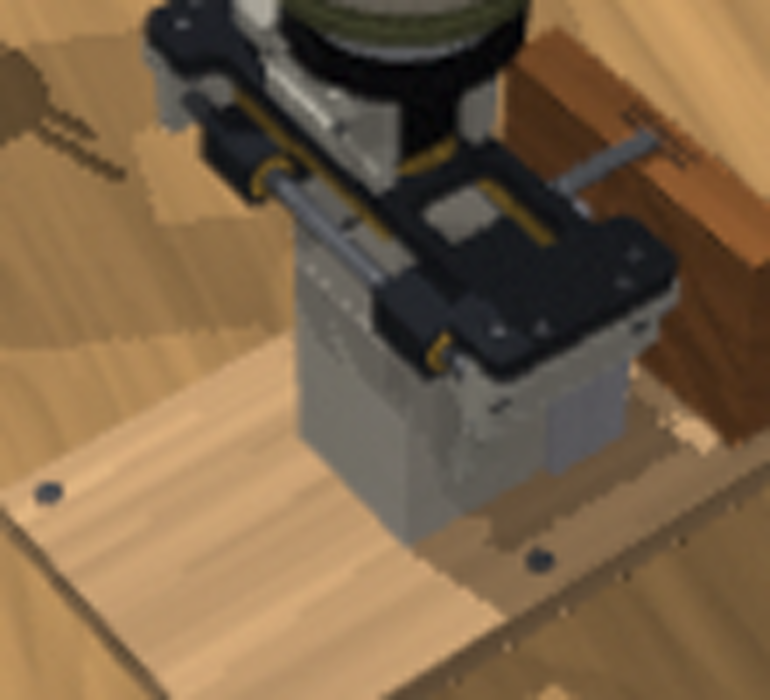

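View pics/p6.png

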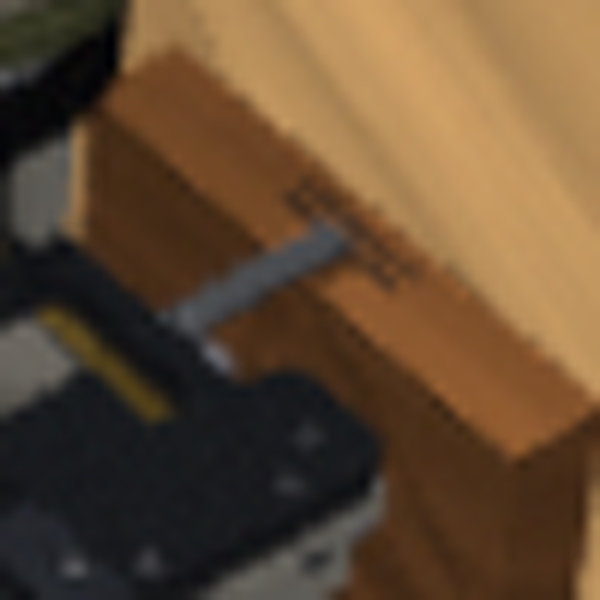

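View pics/t6.png

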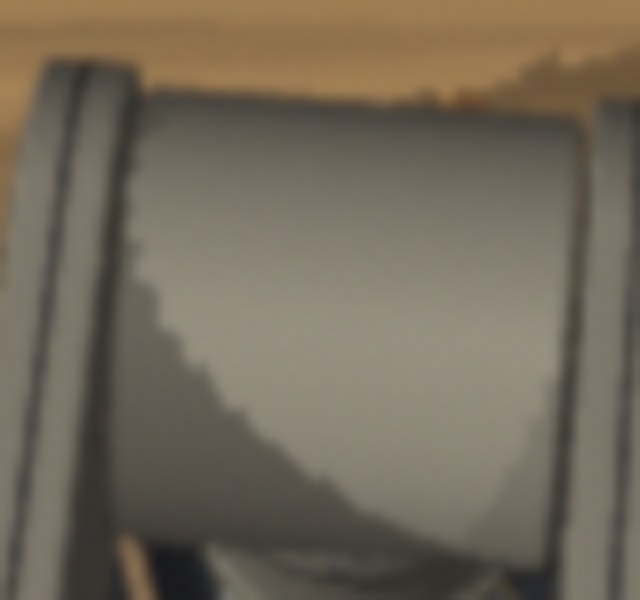

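```bash
python3 - <<'E'
from h import *
S=dict(np.load('pics/side6.npz'))
def p(u,v,z): return onz(S,(u+.5)/12-.5+325,(v+.5)/12-.5+190,z)[:2]*1000
ex=np.array([.9686,.2487])
d0=np.load('pics/side0.npz')['frame'];cv2.imwrite('pics/p0.png',cv2.resize(d0[190:240,325:375],None,fx=12,fy=12,interpolation=cv2.INTER_CUBIC))
print('tip now',p(347,238,.112)@ex,'line8',p(290,192,.11)@ex,p(393,287,.11)@ex,'line13',p(312,180,.11)@ex,p(415,270,.11)@ex)
E
```

```text
tip now 698.05128004308 line8 698.781444456045 697.879491564328 line13 704.4730874365115 704.3788958528428
```

View pics/p0.png

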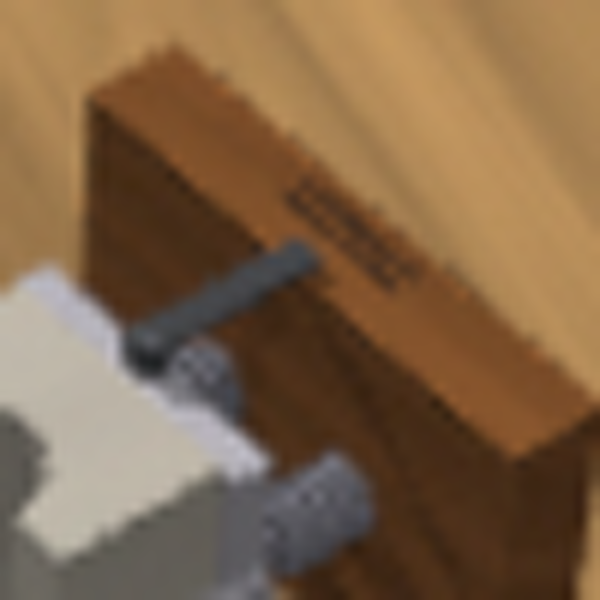

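The pointer is just at the first mark, about 8 mm of travel (tip at crop (345,238)). I'll go about 2 mm more to centre it, then hold.

Emit:
send_rows:
  rows: [0, 0, 0, 0.5, 0.13, 0, 50, 0, 0, 0, 0.5, 0.13, 0, 50, 0, 0, 0, 0.5, 0.13, 0, 50, 0, 0, 0, 0.4, 0.1, 0, 50, 0, 0, 0, 0, 0, 0, 50]

```text
time: 11.22
tcp_pos: [0.6123, -0.0006, 0.0501]
eef_rot: [-3.141, 0.004, 0.251]
wrist_force: [-12.9, -2.6, 4.4]
grip_width: 0.0616
```

```bash
python3 - <<'E'
from h import *
S=snap('side','side7')
def crop(i,x,y,w,h,k): return cv2.resize(i[y:y+h,x:x+w],None,fx=k,fy=k,interpolation=cv2.INTER_CUBIC)
cv2.imwrite('pics/s7.png',np.hstack([crop(S['frame'],325,190,40,45,10),crop(S['frame'],300,240,40,45,10)]))
o=manip.get_obs();print(o['time'],o['tcp_pos'],o['eef_rot'],o['wrist_force'],o['wrist_torque'])
E
```

```text
11.275 [ 6.12299955e-01 -5.60171713e-04  5.01285741e-02] [-3.14104144  0.00434015  0.25089286] [-12.28836082  -2.18016375   4.61056093] [-0.16659954  1.87203531  0.32120656]
```

View pics/s7.png

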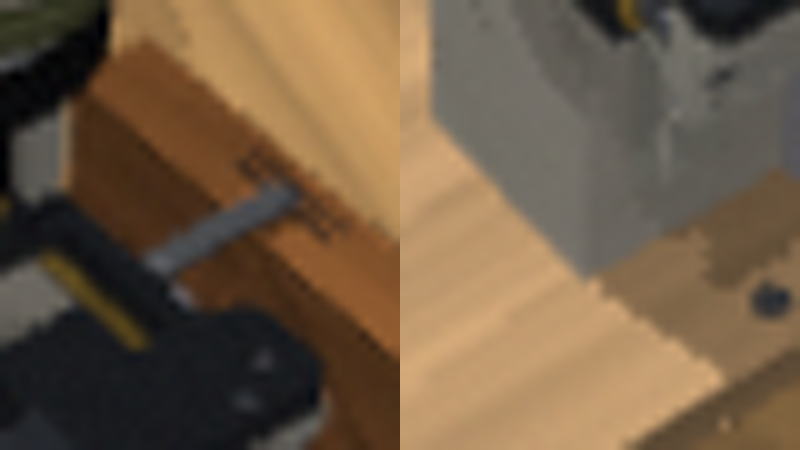

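The pointer is now between the two marks (crop (292,190)). The halves look flush and the wrist reads about 12.6 N. Now I'll hold.

Emit:
send_rows:
  rows: [0, 0, 0, 0, 0, 0, 50, 0, 0, 0, 0, 0, 0, 50, 0, 0, 0, 0, 0, 0, 50, 0, 0, 0, 0, 0, 0, 50, 0, 0, 0, 0, 0, 0, 50]

```text
time: 11.9
tcp_pos: [0.6123, -0.0005, 0.0501]
eef_rot: [-3.141, 0.004, 0.251]
wrist_force: [-13.2, -1.8, 4.3]
grip_width: 0.0617
```

Emit:
send_rows:
  rows: [0, 0, 0, 0, 0, 0, 50, 0, 0, 0, 0, 0, 0, 50, 0, 0, 0, 0, 0, 0, 50, 0, 0, 0, 0, 0, 0, 50, 0, 0, 0, 0, 0, 0, 50]

```text
time: 12.52
tcp_pos: [0.6123, -0.0005, 0.0501]
eef_rot: [-3.141, 0.004, 0.251]
wrist_force: [-11.9, -1.9, 4.5]
grip_width: 0.0618
```

Emit:
send_rows:
  rows: [0, 0, 0, 0, 0, 0, 50, 0, 0, 0, 0, 0, 0, 50, 0, 0, 0, 0, 0, 0, 50, 0, 0, 0, 0, 0, 0, 50, 0, 0, 0, 0, 0, 0, 50]

```text
time: 13.15
tcp_pos: [0.6123, -0.0006, 0.0501]
eef_rot: [-3.141, 0.004, 0.251]
wrist_force: [-12.9, -2.5, 4.5]
grip_width: 0.0619
```

Emit:
send_rows:
  rows: [0, 0, 0, 0, 0, 0, 50, 0, 0, 0, 0, 0, 0, 50, 0, 0, 0, 0, 0, 0, 50, 0, 0, 0, 0, 0, 0, 50, 0, 0, 0, 0, 0, 0, 50]

```text
time: 13.78
tcp_pos: [0.6123, -0.0005, 0.0501]
eef_rot: [-3.141, 0.004, 0.251]
wrist_force: [-13.4, -2.2, 3.6]
grip_width: 0.062
```

Emit:
send_rows:
  rows: [0, 0, 0, 0, 0, 0, 50, 0, 0, 0, 0, 0, 0, 50, 0, 0, 0, 0, 0, 0, 50, 0, 0, 0, 0, 0, 0, 50, 0, 0, 0, 0, 0, 0, 50]

```text
time: 14.4
tcp_pos: [0.6123, -0.0006, 0.0501]
eef_rot: [-3.141, 0.004, 0.251]
wrist_force: [-13.8, -2.2, 5.4]
grip_width: 0.0619
```

Emit:
send_rows:
  rows: [0, 0, 0, 0, 0, 0, 50, 0, 0, 0, 0, 0, 0, 50, 0, 0, 0, 0, 0, 0, 50, 0, 0, 0, 0, 0, 0, 50, 0, 0, 0, 0, 0, 0, 50]

```text
time: 15.02
tcp_pos: [0.6123, -0.0006, 0.0501]
eef_rot: [-3.141, 0.004, 0.251]
wrist_force: [-12.8, -2.1, 4.3]
grip_width: 0.0615
```

Emit:
send_rows:
  rows: [0, 0, 0, 0, 0, 0, 50, 0, 0, 0, 0, 0, 0, 50, 0, 0, 0, 0, 0, 0, 50, 0, 0, 0, 0, 0, 0, 50, 0, 0, 0, 0, 0, 0, 50]

```text
time: 15.65
tcp_pos: [0.6123, -0.0005, 0.0501]
eef_rot: [-3.141, 0.004, 0.251]
wrist_force: [-13.2, -1.5, 4.2]
grip_width: 0.0618
```

```bash
python3 - <<'E'
from h import *
S=snap('side','side8')
def crop(i,x,y,w,h,k): return cv2.resize(i[y:y+h,x:x+w],None,fx=k,fy=k,interpolation=cv2.INTER_CUBIC)
cv2.imwrite('pics/s8.png',crop(S['frame'],290,190,75,90,6))
o=manip.get_obs();print(o['time'],o['tcp_pos'],o['eef_rot'],o['wrist_force'],o['grip_width'])
E
```

```text
15.7 [ 6.12281612e-01 -5.50153177e-04  5.01247581e-02] [-3.14103853  0.00437072  0.25084161] [-13.75840471  -1.91301836   3.5670077 ] 0.0618764082131707
```

View pics/s8.png

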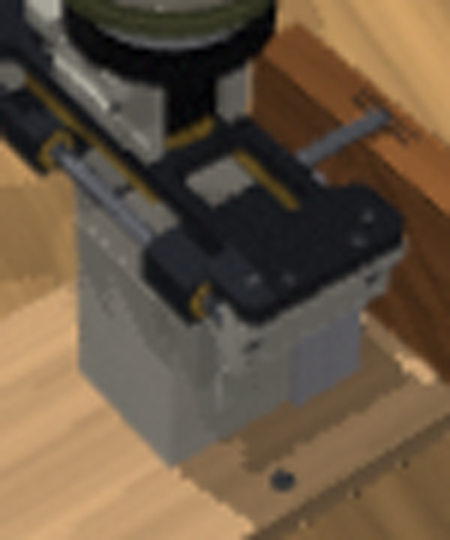

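```bash
python3 - <<'E'
from h import *
S=dict(np.load('pics/side8.npz'))
def p(u,v,z): return onz(S,(u+.5)/6-.5+290,(v+.5)/6-.5+190,z)[:2]*1000
a=.2508;R=np.array([[np.cos(a),np.sin(a)],[-np.sin(a),np.cos(a)]])
for q in((172,467,.0185),(215,442,.018),(290,407,.018),(360,370,.018)): print(R@p(*q))
print('tip-line', (R@p(385,118,.112)))
print('expected back-right corner',R@np.array([612.3,-.55])-[20,31])
E
```

```text
[ 571.85390936 -183.32448636]
[ 593.39363221 -183.07656642]
[ 628.52188948 -186.72212733]
[ 663.47235406 -188.41202187]
tip-line [ 698.94057243 -152.79535722]
expected back-right corner [ 573.00719917 -183.49280059]
```

Corner to lip is 57 mm, against 58 mm for a closed mould and 63 mm if the key were jammed. So it's closed and lined up, and I'm handing in.

```bash
python3 - <<'E'
from h import *
print(manip.job_done()); o=manip.get_obs(); print(o['time'],o['tcp_pos'],o['wrist_force'],o['grip_width'])
E
```

```text
the job is handed in; nothing more can be done
None
the job is handed in; nothing more can be done
```

The tall loose half is in the jig, closed against the waiting half. I held the press for over 4 s, and the arm was still gripping and pressing when I handed the job in at about 15.7 s. Handing in reports no verdict, so everything below comes from my own measurements.

I gripped it across its 62 mm ends, lifted it, turned it to the jig's heading of about 14.4° and lowered it to just above the bed. Then I pushed it forward in small steps.

Last checks before handing in:
- **Push:** the wrist force stayed steady at 12 to 14 N horizontally. The pointer sat between the two marks in the side view, roughly 9.5 mm of travel judged by eye. My ray measurement of the tip read about 1 mm lower, near the first mark.
- **Closure:** the corner-to-cradle-lip distance was about 57 mm. A closed mould gives 58 mm, and about 63 mm would mean the key was jammed.
- **Alignment:** the sideways offset was about 0.7 mm from my first measurement of the waiting half, and the tool tilt was 0.004 rad. The grip was steady on the 62 mm ends.
- **Downward load:** the wrist showed about 4 N upward, so the half was resting lightly on the bed. Part of the measured push may be friction there, so the force between the halves could be a little below the reading.
- **Blocked or missing views:** the top camera could not see the seam because the arm covered it, so closure was checked from the side camera only. I didn't re-measure the short half, tub and jar at the end. The arm never came close to them.

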